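# Post an empty reel through the spring flap of the scrap bin

## Robot

A 7-joint arm with a two-finger parallel gripper is mounted at the origin on a cart in front of the work surface, level with it; the furniture and walls round the work are solid. World frame = base frame: x ahead of the robot, y to its left, z up, the work surface at z = 0. Lengths are in m, angles in rad, forces in N, time in s.
With the tool pointing down it reaches from about 0.4 to 0.85 m from the base axis. Payload 4.5 kg.
Tool frame: the origin (TCP) lies between the finger pads; the fingertips stand 11 mm ahead of it and the grasp point (between the pads) lies 8 mm behind it (r.nose_length is the distance from the TCP to the fingertips, in m); z points along the fingers, y is the line along which they close (so a half turn about z gives the same grasp; the last joint's range is limited). The gripper opens to 88 mm and grips with 3 to 60 N. Pads are 18 mm wide; open, the fingers measure 123 mm over their backs; the gripper's body (75 mm by 187 mm) begins 45 mm behind the grasp point.
Start: joints at [1.252, 0.689, -0.195, 1.565, 0.157, 0.902, -0.215], TCP at [0.216, -0.587, 0.25] pointing down, gripper open.
Joint ranges: [-3.01, 3.01], [-0.46, 2.08], [-1.47, 1.51], [0.13, 2.56], [-1, 4.14], [0.04, 2.09], [-2.66, 2.66]. Speed limits (rad/s): [2.57, 2.57, 3.14, 3.14, 3.14, 3.14, 3.14].

## Interface

Orientations are given as a unit quaternion [x, y, z, w].
In Python, from plant import get_state, snapshot, camera_model, r gives the robot as it stands.
- The arm moves only by the shell command python3 -m inch 'ROWS' [FORCE]. ROWS is text: rows parted by semicolons, each of 7 numbers parted by spaces: the opening, from -1 (shut) to 1 (fully open), then the shift along the tool's x, y, z in m, then the turn, a rotation vector about the tool's x, y, z in rad. A call has 1 to 20 rows; each row shifts and turns the commanded pose from where the row before left it, along the tool's axes as they then stand; what a row does not reach is not made up. A row lasts 1/12 s, in which the tool goes at most 41.7 mm and 7.16 degrees, less where a joint would pass 70% of its speed; a pose out of reach is approached as far as the arm can. A call is refused whole if a number of a shift passes 0.0417 or a number of a turn 0.125, either way. A call with a gripper value outside its range is refused whole. The fingers move at their own pace and stop on an object; FORCE is the grip in N (left out, the last holds). Time passes only in rows, so rows that do not move let the fingers close. It gives the time, the measured TCP pose, the force, the opening and the grip force at its end, in the units of the state.
- get_state(): the state, without advancing time (a new reading comes with each control period).
- snapshot(name): name is "side" or "top" or "wrist"; returns (picture, depth): 420x560x3 uint8, red, green, blue; 420x560 float32, m along the optical axis (not along the pixel's ray), 0 where there is no reading.
- camera_model(name): a dict with "intrinsics" (3x3 intrinsics, pixels), "dist" ([k1, k2, p1, p2, k3] as OpenCV has them; the pictures are not rectified), "view" (4x4, takes a point from world to camera coordinates). Camera axes: x right, y down, z forward; pixel columns grow to the right and rows downward; lengths in m; the calibration is good to about 2 mm. A picture is of the moment at which its call begins: read the wrist's pose just before it. camera_model takes no time and is no camera call; for the wrist camera it gives the pose at the moment of the call.
- r.finish_job(): hands the job in; it is judged then, once.
The state is a dict: "clock": time; "q": joint angles; "qd": joint speeds; "joint_torque": joint torques, N m; "tool_pos": TCP position; "eef_rot": TCP orientation; "contact_force": force on the tool from outside, world axes, zero at the start; "moment": the same for the moment, N m; "opening": opening from 0.0 (shut) to 1.0 (fully open); "finger_force": force on a finger pad.
Only numpy, scipy, OpenCV 4.12 (cv2) and the standard library are available. Lean on these libraries where they do the work, as an engineer would, in place of code of your own. Each camera call takes 0.05 s, during which the arm holds its last target. There are 200 camera calls.

## Task

Post the yellow reel into the scrap bin without picking it up: press the bin's spring flap down with one fingertip and, while that finger keeps it open, push the reel off the deck and through the opening with the other finger. The reel may only be slid along the deck, never lifted, and never pushed out onto the closed flap. Then take the hand away so that the flap springs shut with the reel inside, and leave the pot, the tape roll and the dropper bottle round the bin as they stand.

Things in the scene. Friction and masses are not known exactly. Their poses are not given: they have to be found in the camera images.
- bin: Grey metal scrap bin fixed to the bench, 110 mm (x) by 315 mm (y -150 to +165) by 130 mm high, hollow; origin on its underside, z up, inner floor at 6 mm. Flat top at 130 mm; along y: fixed aluminium deck -150 to +35 mm (the sill), flap +37 to +150, fixed rim. Two side rails along the whole top, 13 mm wide and 8 mm above the deck, leave a channel 84 mm wide (x -42 to +42 mm).
- sill (a point): Middle of the sill, the edge of the deck where the opening begins, at deck height. Axes as the bin's: y points from the deck over the flap to its hinge, z up.
- flap_hinge (a point): Middle of the flap's hinge line at deck height, 115 mm past the sill along the bin's y.
- flap (a joint): Steel flap 80 mm wide, 113 mm long, 4 mm thick, five thin rubber ribs on its middle, hinged at its far end along the bin's x, flush with the deck when shut. 0 shut, up to 1.3 rad open: the edge next to the sill swings down into the bin. A weak spring shuts it when let go (0.055 N m shut, 0.16 N m at 1 rad: 1 to 6 N at the finger); the reel's weight does not open it.
- flap_edge (a point): Middle of the flap's free edge, top face; moves with the flap.
- reel: Yellow reel of thread tape lying flat on the deck between the rails, a disc 44 mm across and 13 mm thick, about 30 g; origin at the centre of its underside, z up along its axis. It starts 33 to 78 mm (its nearest rim) short of the sill and slides freely on the deck.
- pot: Small white pot with a screw lid, 36 mm across and 44 mm tall, loose on the bench on the robot's side of the bin; origin at the centre of its underside. Leave it alone.
- tape: Brown roll of sealing tape lying flat, 66 mm across and 25 mm high, loose on the bench behind the bin; origin at the centre of its underside. Leave it alone.
- dropper: White dropper bottle with a pink cap, 32 mm across and 82 mm tall, loose, standing on the bench behind the bin; origin at the centre of its underside. Leave it alone.
Not all that is in view belongs to the job. Of the things like the reel, leave any that is white; of the rest the larger one is meant.

How it is judged:
On the way, in this order (a step that is already met when the one before it is completed fails the run):
1. a finger holds the flap open (over 0.25 rad) while the middle of the reel is still on the deck (value of joint flap above 0.25 rad and contact force between the fingers and flap above 0.3 N and y of reel in the frame of sill below 0 m and z of reel in the frame of sill above -0.012 m), for 0.2 s.
2. the reel drops through the opening into the bin while a finger holds the flap open (value of joint flap above 0.15 rad and contact force between the fingers and flap above 0.2 N and z of reel in the frame of bin below 0.09 m and x of reel in the frame of bin between -0.055 and 0.055 m and y of reel in the frame of bin between -0.15 and 0.165 m).
At the end, for the whole second after the job is handed in: The reel lies at rest on the floor of the bin (its origin less than 60 mm above the bin's underside and inside its walls) and the flap is shut (under 0.06 rad) (z of reel in the frame of bin between -0.005 and 0.06 m and x of reel in the frame of bin between -0.055 and 0.055 m and y of reel in the frame of bin between -0.15 and 0.165 m and value of joint flap below 0.06 rad and linear speed of reel below 0.02 m/s); the robot touches nothing.
It fails at once if the reel is lifted more than 20 mm off the deck (z of reel in the frame of bin above 0.15 m).
It fails at once if the reel rides on the closed flap (its middle more than 6 mm past the sill, still at deck height, with the flap open less than 0.15 rad) (y of reel in the frame of sill above 0.006 m and z of reel in the frame of sill above -0.006 m and value of joint flap below 0.15 rad).
It fails at once if the small pot is moved more than 15 mm or tipped (distance of pot from where it was at the start of the episode above 0.015 m or angle between pot's own z axis and vertical above 0.3 rad).
It fails at once if the tape roll is moved more than 15 mm or tipped (distance of tape from where it was at the start of the episode above 0.015 m or angle between tape's own z axis and vertical above 0.3 rad).
It fails at once if the dropper bottle is moved more than 15 mm or tipped (distance of dropper from where it was at the start of the episode above 0.015 m or angle between dropper's own z axis and vertical above 0.3 rad).
It also fails if it takes over 42 s, if anything falls off the work surface, if the arm or the gripper's body presses on something with over 40 N, if the wrist force passes 120 N, or if a joint passes its speed limit or range.

## Working session

There is one attempt and no reset: what is moved stays moved. The work goes in short steps, Python scripts to look and compute and a shell command to move; the robot and the scene stay as the last step left them, time stands still between calls to the robot, and variables do not carry over. Pictures are saved under pics/ and viewed, at most 10 in all, crops included, and the job is handed in when it is done.

```bash
mkdir -p pics; ls; python3 - <<'E'
from plant import *
import cv2,numpy as np
for n in("top","side"):
    p,d=snapshot(n);m=camera_model(n);np.savez(f"pics/{n}.npz",p=p,d=d,**{k:np.array(v) for k,v in m.items()})
    cv2.imwrite(f"pics/{n}.png",p[:,:,::-1]);print(n,m)
s=get_state();print(s);print(r.nose_length)
E
```

```text
pics
top {'intrinsics': array([[438.06445775,   0.        , 266.94464797],
       [  0.        , 438.06445775, 211.51888368],
       [  0.        ,   0.        ,   1.        ]]), 'dist': array([0.0153831, 0.       , 0.       , 0.       , 0.       ]), 'view': array([[-0.00668301, -0.99988167,  0.01385588, -0.08472651],
       [-0.99816967,  0.00583743, -0.06019327,  0.57144909],
       [ 0.06010527, -0.0142328 , -0.99809057,  0.90035348],
       [ 0.        ,  0.        ,  0.        ,  1.        ]])}
side {'intrinsics': array([[466.04188596,   0.        , 285.14343478],
       [  0.        , 466.04188596, 199.89783291],
       [  0.        ,   0.        ,   1.        ]]), 'dist': array([-0.15035903,  0.        ,  0.        ,  0.        ,  0.        ]), 'view': array([[-0.98871116, -0.14880156,  0.0175597 ,  0.54936834],
       [-0.09707463,  0.5468812 , -0.83156327,  0.20445651],
       [ 0.11413484, -0.82388048, -0.5551524 ,  0.88891158],
       [ 0.        ,  0.        ,  0.        ,  1.        ]])}
{'clock': 0.1, 'q': array([ 1.25181687,  0.68989089, -0.19453727,  1.56623228,  0.15732332,
        0.90252338, -0.21511745]), 'qd': array([ 0.0001985 , -0.00367671,  0.00136497, -0.0027161 ,  0.00120706,
       -0.00158226,  0.00104805]), 'joint_torque': array([-2.58356253e-03, -5.28499031e+01, -1.27154455e+00, -1.53837651e+01,
       -5.25985833e-02,  1.97240239e-03,  8.91926788e-05]), 'tool_pos': array([ 0.21571335, -0.58600505,  0.2489985 ]), 'eef_rot': array([ 9.84475772e-01,  1.75518566e-01, -2.10334647e-04, -8.02511491e-04]), 'contact_force': array([0.13912834, 0.14617871, 0.11021976]), 'moment': array([-0.01455862,  0.00270736,  0.07256787]), 'finger_force': 0.0, 'opening': 0.996533021929398}
0.011
```

View pics/top.png

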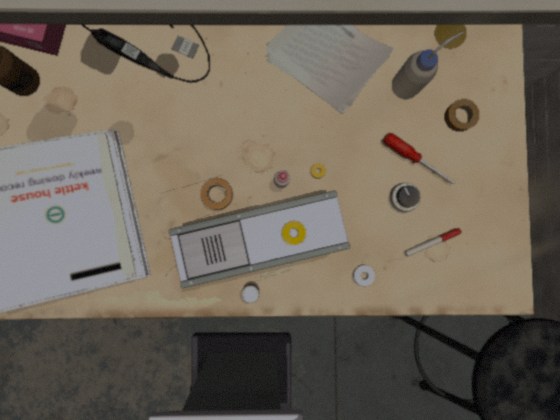

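View pics/side.png

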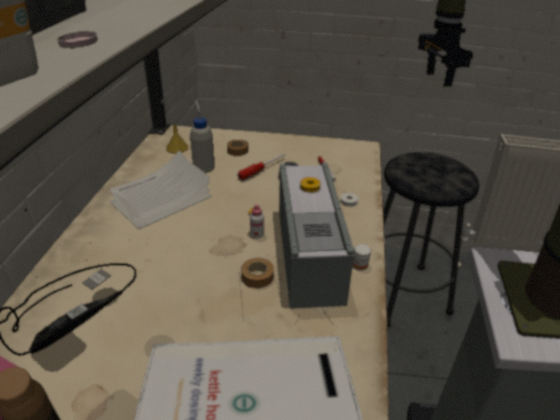

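The top view shows the bin with corners at about (171,232), (335,192), (349,247) and (182,287), with the flap on the left (ribs at 213,249). Three things look like the reel:
- Yellow ring on the deck at (293,233)
- Small yellow ring on the bench at (318,171)
- White ring at (364,275)

The white one is ruled out. Of the two yellow ones, the ring on the deck is larger, so it is the one meant. The pot is at (250,294), the tape at (216,194) and the dropper at (281,179). I'll measure and make a crop to confirm.

```bash
cat > h.py <<'E'
import numpy as np,cv2
def ray(m,uv,z):
    K,D,V=m["intrinsics"],m["dist"],m["view"]
    n=cv2.undistortPoints(np.float64(uv).reshape(-1,1,2),K,D).reshape(-1,2)
    R,t=V[:3,:3],V[:3,3];c=-R.T@t
    d=np.c_[n,np.ones(len(n))]@R
    return c+d*((z-c[2])/d[:,2])[:,None]
def cloud(m,d):
    v,u=np.mgrid[:d.shape[0],:d.shape[1]]
    n=cv2.undistortPoints(np.float64(np.c_[u.ravel(),v.ravel()]).reshape(-1,1,2),m["intrinsics"],m["dist"]).reshape(-1,2)
    P=np.c_[n,np.ones(len(n))]*d.reshape(-1,1)
    return ((P-m["view"][:3,3])@m["view"][:3,:3]).reshape(*d.shape,3)
def yellow(p):
    h=cv2.cvtColor(p,cv2.COLOR_RGB2HSV)
    return cv2.inRange(h,(20,150,90),(34,255,255))
E
python3 - <<'E'
from h import *
m=np.load("pics/top.npz");p,d=m["p"],m["d"]
cv2.imwrite("pics/crop.png",cv2.resize(p[150:310,150:390,::-1],None,fx=3.3,fy=3.3,interpolation=cv2.INTER_CUBIC))
P=cloud(m,d)
M=((P[...,2]>.10)&(P[...,2]<.16)&(d>0)).astype(np.uint8)
n,l,s,c=cv2.connectedComponentsWithStats(M)
for i in range(1,n):
    if s[i,4]>1500: print(i,s[i],c[i]); 
k=1+np.argmax([s[i,4] if 200<c[i][0]<320 and 180<c[i][1]<300 else 0 for i in range(1,n)])
cs,_=cv2.findContours((l==k).astype(np.uint8),cv2.RETR_EXTERNAL,cv2.CHAIN_APPROX_NONE)
c=max(cs,key=len).reshape(-1,2)
W=ray(m,c,.138)[:,:2]; print(cv2.minAreaRect(np.float32(W)), cv2.boxPoints(cv2.minAreaRect(np.float32(W))))
Y=yellow(p);n,l,s,c=cv2.connectedComponentsWithStats(Y)
for i in range(1,n):
    if s[i,4]>20: print(s[i],c[i],ray(m,c[i],.143),ray(m,c[i],.01))
E
```

```text
3 [  168   190   182    98 10183] [258.77305313 238.51487774]
((0.5149635672569275, -0.07125137746334076), (0.10958152264356613, 0.3131215572357178), 12.878971099853516) [[ 0.42665496  0.06915838]
 [ 0.49644735 -0.23608601]
 [ 0.6032722  -0.21166113]
 [ 0.5334798   0.09358326]]
[312 164  13  14 114] [318.10526316 170.65789474] [[ 0.63741176 -0.18024981  0.143     ]] [[ 0.65786773 -0.19790212  0.01      ]]
[282 222  23  22 331] [293.40181269 232.51963746] [[ 0.52509853 -0.13404453  0.143     ]] [[ 0.52667488 -0.14392983  0.01      ]]
```

View pics/crop.png

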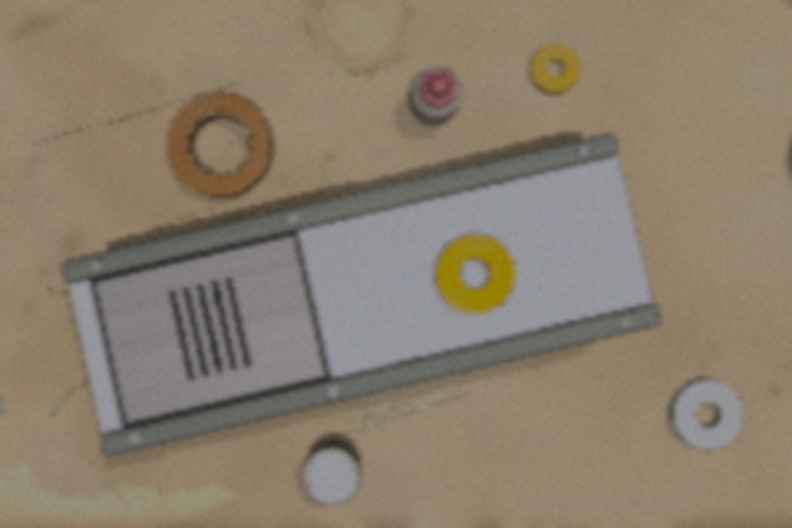

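The crop confirms it: the large yellow reel (crop 475,273) lies on the deck between the rails. The small yellow ring is off the bin and the white ring is excluded. I'll straddle the reel from above, with the fingers in line with the bin's y.

```bash
python3 -m inch '1 0.032 -0.0235 0 0 0 0;1 0.032 -0.0235 0 0 0 0;1 0.032 -0.0235 0 0 0 0;1 0.032 -0.0235 0 0 0 0;1 0.032 -0.0235 0 0 0 0;1 0.032 -0.0235 0 0 0 0;1 0.032 -0.0235 0 0 0 0;1 0.032 -0.0235 0 0 0 0;1 0.032 -0.0235 0 0 0 0;1 0.032 -0.0235 0 0 0 0;1 0.032 -0.0235 0 0 0 0;1 0.032 -0.0235 0 0 0 0;1 0.032 -0.0235 0 0 0 0;1 0.032 -0.0235 0 0 0 0;1 0 0 0 0 0 0.064;1 0 0 0 0 0 0.064;1 0 0 0 0 0 0'
cat >> h.py <<'E'
from scipy.spatial.transform import Rotation as Rot
yb=np.array([-.2229,.9748,0]);xb=np.array([.9748,.2229,0]);O=np.array([.5166,-.0786,0]);S=O+.035*yb+[0,0,.13]
def bf(P): # sill frame
    P=np.atleast_2d(P)-S; return np.c_[P@xb,P@yb,P[:,2]]
def tips(s):
    R=Rot.from_quat(s["eef_rot"]).as_matrix();p=s["tool_pos"]
    print("clock",s["clock"],"tool y,z in bin",[(R[:,i]@xb).round(3) for i in(1,2)],[(R[:,i]@yb).round(3) for i in(1,2)],R[2,1:].round(3))
    print("TCP sill",(bf(p)*1000).round(1),"F",s["contact_force"].round(1))
    w=s["opening"]*.044
    for n,sg in(("A",-1),("B",1)):
        t=p+.011*R[:,2]; print(n,"inner tip",(bf(t+sg*w*R[:,1])*1000).round(1),"outer",(bf(t+sg*(w+.0175)*R[:,1])*1000).round(1))
E
cat > look.py <<'E'
from h import *
from plant import *
import sys
s=get_state();tips(s)
cam=sys.argv[1];m=camera_model(cam);p,d=snapshot(cam)
if len(sys.argv)>2: cv2.imwrite(f"pics/{sys.argv[2]}.png",p[:,:,::-1])
Y=yellow(p);n,l,st,c=cv2.connectedComponentsWithStats(Y)
P=cloud(m,d)
for i in range(1,n):
    if st[i,4]>60:
        q=P[(l==i)&(d>0)]
        print(st[i],c[i].round(1),"sill frame at .143",(bf(ray(m,c[i],.143))*1000).round(1),"depth med",(bf(np.median(q,0))*1000).round(1) if len(q) else None)
E
python3 look.py wrist w1
```

```text
clock: 1.52
tool_pos: [0.5228, -0.122, 0.2493]
eef_rot: [0.994, 0.112, -0.0, -0.0]
contact_force: [-0.1, -0.5, -0.4]
opening: 0.994
finger_force: 0.0
clock 1.5167 tool y,z in bin [np.float64(0.0), np.float64(-0.001)] [np.float64(-1.0), np.float64(0.0)] [-0. -1.]
TCP sill [[ -3.6 -78.6 119.3]] F [-0.1 -0.5 -0.4]
A inner tip [[ -3.6 -34.9 108.3]] outer [[ -3.6 -17.4 108.3]]
B inner tip [[  -3.6 -122.4  108.3]] outer [[  -3.6 -139.9  108.3]]
[358  57  29  29 599] [371.7  71.1] sill frame at .143 [[ 100.6 -144.1   13. ]] depth med [[ 112.2 -180.6 -120.5]]
[269 182  47  34 686] [288.2 194.3] sill frame at .143 [[  9.  -85.4  13. ]] depth med [[ 10.2 -84.6  13.2]]
[273 210  46  25 339] [292.8 224.7] sill frame at .143 [[-16.9 -89.5  13. ]] depth med [[-17.9 -88.   13.2]]
[ 74 322   9  25  80] [ 77.6 335.6] sill frame at .143 [[-134.7  118.7   13. ]] depth med [[ 24.1 -27.3 191.9]]
```

View pics/w1.png

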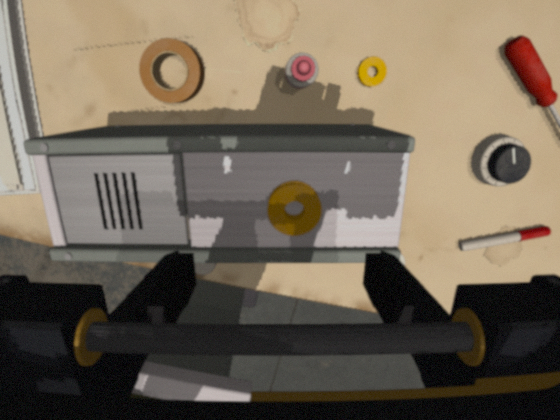

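The wrist view shows the reel at (294,208), the sill line at about x=186, and the rails running level in the image, so the tool is aligned with the bin. I'll check these pixels against my frame.

```bash
python3 - <<'E'
from h import *
from plant import camera_model
m=camera_model("wrist")
print("reel",(bf(ray(m,[[294,208]],.143))*1000).round(1))
print("sill/deck end/flap hinge",(bf(ray(m,[[187,200],[406,200],[51,200]],.13))*1000).round(1))
print("rail inner top(far, near)",(bf(ray(m,[[230,151],[230,249]],.138))*1000).round(1))
E
```

```text
reel [[ -3.  -90.9  13. ]]
sill/deck end/flap hinge [[  -0.5   -1.4    0. ]
 [  -0.  -186.5    0. ]
 [  -0.6  120.2    0. ]]
rail inner top(far, near) [[ 41.8 -40.9   8. ]
 [-42.  -37.    8. ]]
```

```bash
python3 -m inch '1 0 0 0.03 0 0 0;1 0 0 0.03 0 0 0;1 0 0 0.03 0 0 0;1 0 0 0.009 0 0 0;1 0 0 0.005 0 0 0;1 0 0 0 0 0 0'
python3 -m inch '1 0 -0.006 0 0 0 0;1 0 -0.006 0 0 0 0;1 0 -0.006 0 0 0 0;1 0 -0.006 0 0 0 0;1 0 -0.006 0 0 0 0;1 0 -0.006 0 0 0 0;1 0 -0.006 0 0 0 0;1 0 -0.006 0 0 0 0;1 0 -0.006 0 0 0 0;1 0 -0.006 0 0 0 0;1 0 -0.004 0 0 0 0;1 0 -0.004 0 0 0 0;1 0 -0.002 0 0 0 0;1 0 -0.002 0 0 0 0;1 0 0 0 0 0 0'
python3 look.py wrist w2; python3 look.py side s2
```

```text
clock: 2.07
tool_pos: [0.5224, -0.1233, 0.1454]
eef_rot: [0.994, 0.112, -0.001, -0.0]
contact_force: [-0.2, 0.2, 0.1]
opening: 0.998
finger_force: 0.0
clock: 3.32
tool_pos: [0.5066, -0.0525, 0.1457]
eef_rot: [0.994, 0.112, -0.0, -0.0]
contact_force: [0.8, -0.0, 0.4]
opening: 1.0
finger_force: 0.0
clock 3.3167 tool y,z in bin [np.float64(0.0), np.float64(-0.0)] [np.float64(-1.0), np.float64(0.0)] [-0. -1.]
TCP sill [[-4.  -7.3 15.7]] F [ 0.8 -0.   0.4]
A inner tip [[-4.  36.7  4.7]] outer [[-4.  54.2  4.7]]
B inner tip [[ -3.9 -51.3   4.7]] outer [[ -3.9 -68.8   4.7]]
[ 469   44   41   40 1193] [489.1  63.6] sill frame at .143 [[ 96.  -94.2  13. ]] depth med [[ 112.2 -178.9 -120.7]]
[ 280  230   88   86 5301] [322.1 273.1] sill frame at .143 [[ -1.4 -28.2  13. ]] depth med [[ -1.7 -28.3  13.1]]
[ 75 321   8  28  72] [ 78.1 335.2] sill frame at .143 [[-42.6 105.1  13. ]] depth med [[23.9 44.  88.4]]
clock 3.3667 tool y,z in bin [np.float64(0.0), np.float64(-0.0)] [np.float64(-1.0), np.float64(-0.0)] [ 0. -1.]
TCP sill [[-4.  -7.6 15.7]] F [-0.4 -0.6  0.6]
A inner tip [[-4.  36.2  4.7]] outer [[-4.  53.7  4.7]]
B inner tip [[ -3.9 -51.4   4.7]] outer [[ -3.9 -68.9   4.7]]
[167 130  20  23 225] [176.3 143.8] sill frame at .143 [[ 298.4 -280.4   13. ]] depth med [[ 340.7 -515.4 -107.2]]
```

View pics/w2.png

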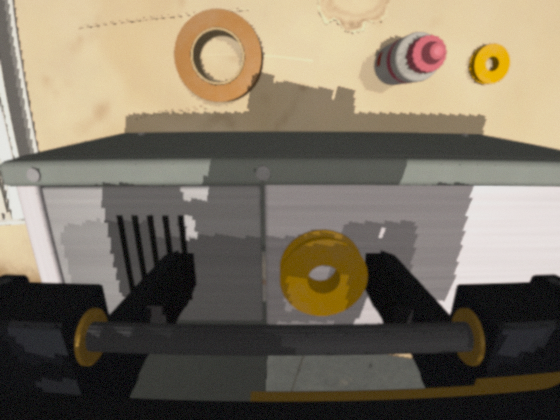

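The reel is now at (322,273), centre 28 mm short of the sill (pixel x 264), with finger B just behind it and finger A above the shut flap. Next I'll back off 3 mm, then tilt about B's tip so that A presses the flap down.

```bash
python3 -m inch '1 0.002 0.003 0 0 0 0;1 0 -0.0006 0.0026 -0.058 0 0;1 0 -0.0006 0.0026 -0.058 0 0;1 0 -0.0006 0.0026 -0.058 0 0;1 0 -0.0006 0.0026 -0.058 0 0;1 0 -0.0006 0.0026 -0.058 0 0;1 0 -0.0006 0.0026 -0.058 0 0;1 0 0 0 0 0 0;1 0 0 0 0 0 0;1 0 0 0 0 0 0'
python3 look.py wrist w3
```

```text
clock: 4.25
tool_pos: [0.5093, -0.0547, 0.1301]
eef_rot: [0.979, 0.11, 0.02, 0.172]
contact_force: [0.4, 1.0, 1.2]
opening: 0.999
finger_force: 0.5
clock 4.25 tool y,z in bin [np.float64(-0.001), np.float64(0.0)] [np.float64(-0.94), np.float64(-0.34)] [ 0.34 -0.94]
TCP sill [[ -1.8 -10.1   0.1]] F [0.4 1.  1.2]
A inner tip [[ -1.7  27.5 -25.2]] outer [[ -1.7  43.9 -31.1]]
B inner tip [[ -1.8 -55.2   4.8]] outer [[ -1.8 -71.7  10.7]]
[392  50  33  36 864] [408.2  67.6] sill frame at .143 [[ 95.5 -62.6  13. ]] depth med [[ 112.  -178.4 -120.8]]
[ 265  242   91   83 5271] [309.9 284.9] sill frame at .143 [[  1.2 -20.3  13. ]] depth med [[  1.3 -19.8  13.1]]
```

View pics/w3.png

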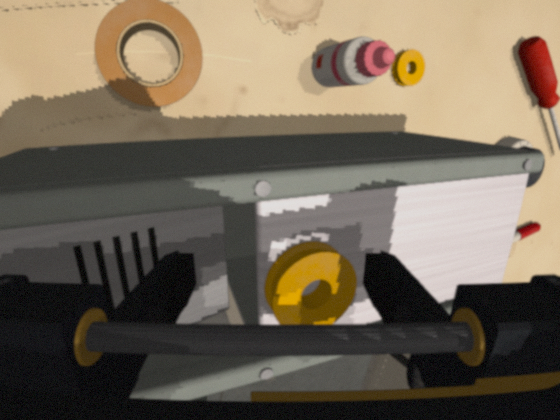

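The flap is held open, with a dark gap left of the sill at x≈230–258, and the reel's centre is still on the deck at (310,285), 20 mm short. Now I'll push horizontally toward the hinge.

```bash
python3 -m inch '1 0 -0.0056 -0.002 0 0 0;1 0 -0.0056 -0.002 0 0 0;1 0 -0.0056 -0.002 0 0 0;1 0 -0.0056 -0.002 0 0 0;1 0 -0.0056 -0.002 0 0 0;1 0 -0.0056 -0.002 0 0 0;1 0 -0.0056 -0.002 0 0 0;1 0 -0.0056 -0.002 0 0 0;1 0 0 0 0 0 0;1 0 0 0 0 0 0'
python3 look.py wrist w4
```

```text
clock: 5.13
tool_pos: [0.4981, -0.0067, 0.1295]
eef_rot: [0.979, 0.111, 0.019, 0.172]
contact_force: [-0.7, -0.6, 4.9]
opening: 0.999
finger_force: 1.9
clock 5.1333 tool y,z in bin [np.float64(0.001), np.float64(0.0)] [np.float64(-0.94), np.float64(-0.34)] [ 0.34 -0.94]
TCP sill [[-2.  39.2 -0.5]] F [-0.7 -0.6  4.9]
A inner tip [[ -2.   76.8 -25.8]] outer [[ -2.1  93.2 -31.8]]
B inner tip [[-1.9 -5.9  4.1]] outer [[ -1.9 -22.3  10. ]]
[436  55  27  33 432] [452.1  74.4] sill frame at .143 [[ 94.1 -37.7  13. ]] depth med [[ 107.9 -184.7 -120.6]]
[239 202  30  36 713] [253.1 219. ] sill frame at .143 [[37.  55.3 13. ]] depth med [[ -11.8   22.3 -110.9]]
```

View pics/w4.png

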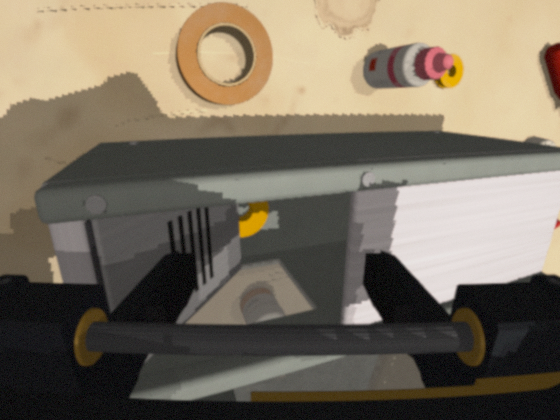

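The reel lies on the bin floor at (253,219), about 19 mm high, while A still holds the flap open. I'll withdraw straight up.

```bash
python3 -m inch '1 0 0.0034 -0.0094 0 0 0;1 0 0.0034 -0.0094 0 0 0;1 0 0.0034 -0.0094 0 0 0;1 0 0.0034 -0.0094 0 0 0;1 0 0.007 -0.019 0 0 0;1 0 0.01 -0.028 0 0 0;1 0 0.01 -0.028 0 0 0;1 0 0.01 -0.028 0 0 0;1 0 0.01 -0.028 0 0 0;1 0 0 0 0 0 0;1 0 0 0 0 0 0;1 0 0 0 0 0 0;1 0 0 0 0 0 0;1 0 0 0 0 0 0;1 0 0 0 0 0 0'
python3 look.py wrist w5; python3 look.py top
```

```text
clock: 6.43
tool_pos: [0.4977, -0.0071, 0.3079]
eef_rot: [0.979, 0.111, 0.018, 0.172]
contact_force: [1.1, -0.5, 0.5]
opening: 0.998
finger_force: 0.0
clock 6.4333 tool y,z in bin [np.float64(0.001), np.float64(-0.002)] [np.float64(-0.94), np.float64(-0.341)] [ 0.341 -0.94 ]
TCP sill [[ -2.5  38.9 177.9]] F [ 1.1 -0.5  0.5]
A inner tip [[ -2.5  76.4 152.5]] outer [[ -2.5  92.9 146.6]]
B inner tip [[ -2.4  -6.1 182.5]] outer [[ -2.4 -22.5 188.5]]
[341  68  20  22 322] [350.4  78.6] sill frame at .143 [[102.4 -95.9  13. ]] depth med [[ 112.  -178.8 -120.6]]
clock 6.4833 tool y,z in bin [np.float64(0.001), np.float64(-0.002)] [np.float64(-0.94), np.float64(-0.341)] [ 0.341 -0.94 ]
TCP sill [[ -2.4  38.8 178. ]] F [-0.3 -0.5 -1.1]
A inner tip [[ -2.4  76.5 152.6]] outer [[ -2.4  92.9 146.6]]
B inner tip [[ -2.3  -6.3 182.7]] outer [[ -2.3 -22.8 188.7]]
[436  25  28  17 228] [445.7  31. ] sill frame at .143 [[ 294.8 -453.3   13. ]] depth med [[ 338.3 -513.4 -106.4]]
[311 164  14  14 111] [318.  170.7] sill frame at .143 [[  95.  -160.9   13. ]] depth med [[ 110.5 -182.7 -120.5]]
[198 236  25   8  64] [209.7 239.7] sill frame at .143 [[17.9 58.8 13. ]] depth med [[ 11.6  28.8 271.8]]
```

View pics/w5.png

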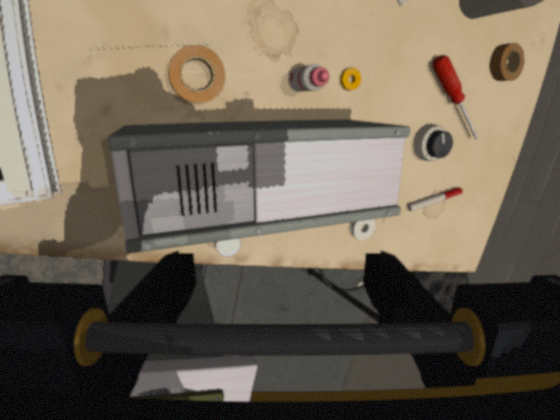

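The flap is shut flush (ribs at 197,188; edge line at x≈254) with no reel on the deck. The tape (197,73), dropper (310,77) and pot (228,247) are where they were, and the hand is clear.

```bash
python3 -c "
from plant import r
print(r.finish_job())"
```

```text
the job is handed in; nothing more can be done
None
```

The yellow reel is on the floor of the scrap bin and the flap has sprung shut over it; the pot, tape roll and dropper bottle look undisturbed, and I handed the job in at about 6.5 s (no verdict was returned).

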